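Set three plaster casts into the inspection tray and bring the magnifier over it

TASK

Get the tray ready for checking the casts: put the knit-textured cocoon, the rabbit and the torso one by one into the tray, each standing level on the floor of the pocket that is cut to its shape. They are plaster and chip, so lower them into the pockets rather than letting them fall. When all three are in, swing the magnifier round on its post so that the lens stands over the middle of the tray, and leave the other casts on the table where they are.

Things in the scene. Friction and masses are not known exactly. Their poses are not given: they have to be found in the camera images.
- cocoon: white plaster cocoon with a knitted texture (like a pine cone), an egg shape lying on its side, 95 mm long (own x), 57 mm wide (own y), 52 mm high, 0.09 kg; origin at the centre of its underside, z up. Widest 26 mm above the underside. There is a smaller one in the crate on the right, which is not meant
- rabbit: white plaster rabbit sitting upright, 51 mm (own x) by 52 mm (own y) and 77 mm high, narrower towards the ears, 0.055 kg; origin at the centre of its underside, z up
- torso: white plaster torso standing upright, 42 mm deep (own x), 66 mm wide over the shoulders (own y), 88 mm high, 0.13 kg; origin at the centre of its underside, z up
- tray: inspection tray, fixed: base board 300 (own x) by 214 mm; on it plywood 234 by 194 mm, top face 44 mm above the table, with three pockets 34 mm deep. Each pocket has thumb notches for the fingers on its +x and -x sides (tray axes): 36 mm wide, reaching 24 mm beyond the pocket, floor 22 mm above the table. Origin on the table under the board, x away from the robot (within 0.15 rad), z up
- pocket_cocoon (a point): centre of the floor of the long pocket with round ends at the far side of the tray, 66 mm (tray x) by 104 mm (tray y), 10 mm above the table; axes as the tray's. The cocoon lies in it along the tray's y
- pocket_rabbit (a point): centre of the floor of the square pocket at the near left of the tray, 60 by 60 mm, 10 mm above the table; axes as the tray's. The rabbit stands in it square to the sides, facing any of the four ways
- pocket_torso (a point): centre of the floor of the narrow oblong pocket at the near right of the tray, 52 mm (tray x) by 76 mm (tray y), 10 mm above the table; axes as the tray's. The torso stands in it with its width along the tray's y, facing either way
- tray_centre (a point): middle of the plywood's top face, 44 mm above the table; the lens belongs over it
- magnifier (a joint): swing of the magnifier's arm on its post; stiff, it stays where left: 0 = lens exactly over the middle of the tray, grows as the arm swings clockwise seen from above, over the front left corner and out to the left, to 2.2 rad; it starts 1.2 to 1.7 rad away. About 2 N at the handle moves it
- pivot (a point): axis of the magnifier's post, at the far left corner of the tray, 175 mm above the table; the black knob on the post ends 206 mm above the table
- lens (a point): centre of the lens, 175 mm above the table, 170 mm from the pivot; its white ring is 121 mm across, its top 182 mm and its underside 158 mm above the table
- handle (a point): the upright black handle at the outer edge of the lens ring, 238 mm from the pivot, in line with the arm: a round grip 18 mm thick that stands from 183 to 236 mm above the table; this point is on its axis 211 mm above the table; its x axis points along the arm, away from the post
- owl: white plaster owl, 46 by 55 mm, 60 mm high, among the casts; it stays on the table
- star: flat white plaster star, 52 by 50 mm, 13 mm high, among the casts; it stays on the table
- heart: flat white plaster heart, 69 by 66 mm, 15 mm high, on the left beyond the banding wheel; it stays on the table
Mind the look-alikes: they are no part of the job. Leave any orange look-alike of the cocoon alone.

How it is judged:
On the way, in this order (a step that is already met when the one before it is completed fails the run):
1. all three casts stand released in their own pockets (horizontal distance between cocoon and pocket_cocoon below 0.014 m and z of cocoon in the frame of pocket_cocoon below 0.008 m and angle between each of cocoon, rabbit, torso's own z axis and vertical below 0.25 rad and horizontal distance between rabbit and pocket_rabbit below 0.014 m and z of rabbit in the frame of pocket_rabbit below 0.008 m and horizontal distance between torso and pocket_torso below 0.014 m and z of torso in the frame of pocket_torso below 0.008 m and contact force between each of cocoon, rabbit, torso and the fingers below 0.1 N), for 0.2 s.
2. then the magnifier's lens is over the middle of the tray (horizontal distance between lens and tray_centre below 0.035 m), for 0.2 s.
At the end, for the whole second after the job is handed in: The cocoon, the rabbit and the torso are each in their own pocket: origin within 14 mm of the pocket's centre across, less than 8 mm above its floor, tilted less than 0.25 rad, released and at rest; the lens stands still within 35 mm (horizontally) of the middle of the tray (all of step 1 and horizontal distance between lens and tray_centre below 0.035 m and linear speed of each of cocoon, rabbit, torso below 0.02 m/s and velocity of joint magnifier between -0.05 and 0.05 rad/s); the robot touches nothing.
It fails at once if a cast falls freely, faster than 0.8 m/s (a drop of more than about 30 mm) ((linear speed of cocoon above 0.8 m/s and contact force between cocoon and the fingers below 0.05 N) or (linear speed of rabbit above 0.8 m/s and contact force between rabbit and the fingers below 0.05 N) or (linear speed of torso above 0.8 m/s and contact force between torso and the fingers below 0.05 N)).
It fails at once if the owl, the star or the heart is moved more than 30 mm (distance of any of owl, star, heart from where it was at the start of the episode above 0.03 m).
It also fails if it takes over 72 s, if anything falls off the work surface, if the arm or the gripper's body presses on something with over 40 N, if the wrist force passes 120 N, or if a joint passes its speed limit or range.

ROBOT

A 6-joint arm with a two-finger parallel gripper is mounted at the origin on a cart in front of the work surface, level with it; the furniture and walls round the work are solid. World frame = base frame: x ahead of the robot, y to its left, z up, the work surface at z = 0. Lengths are in m, angles in rad, forces in N, time in s.
With the tool pointing down it reaches from about 0.3 to 0.95 m from the base axis. Payload 3.1 kg.
Tool frame: the origin (TCP) lies at the very end of the fingers, on their centre line; the grasp point (between the pads) lies 19 mm behind it (manip.grip_depth is the distance from the TCP to the grasp point, in m); z points along the fingers, y is the line along which they close (so a half turn about z gives the same grasp; the last joint's range is limited). The gripper opens to 85 mm and grips with 20 to 120 N. Pads are 22 mm wide; open, the fingers measure 114 mm over their backs; the gripper's body (76 mm by 85 mm) begins 54 mm behind the grasp point. The pads swing forward as they close: fully open they stand 13 mm farther back than shut.
Start: joints at [-1.351, 0.308, 1.634, -0, 1.2, -0.07], TCP at [0.179, -0.599, 0.231] pointing down, gripper open.
Joint ranges: [-3.06, 3.06], [-0.79, 1.96], [0.05, 2.63], [-1.19, 4.34], [0.05, 2.64], [-2.94, 2.94]. Speed limits (rad/s): [2.79, 2.79, 3.14, 3.14, 3.14, 3.14].

INTERFACE

Orientations are given as [roll, pitch, yaw] about the fixed x, y, z axes, in that order (R = Rz(yaw) Ry(pitch) Rx(roll)).
In Python, from station import get_state, camera, workorder, manip gives the robot as it stands.
- The arm moves only by the shell command python3 -m handwheel 'ROWS' [FORCE]. ROWS is JSON, one flat list of numbers, 7 for each row, row after row: the shift along the tool's x, y, z in mm, then the turn, a rotation vector about the tool's x, y, z in degrees, then the opening, from 0 (shut) to 1 (fully open). A call has 1 to 10 rows; each row shifts and turns the commanded pose from where the row before left it, along the tool's axes as they then stand; what a row does not reach is not made up. A row lasts 1/12 s, in which the tool goes at most 41.7 mm and 7.16 degrees, less where a joint would pass 70% of its speed; a pose out of reach is approached as far as the arm can. A call with a gripper value outside its range is refused whole. The fingers move at their own pace and stop on an object; FORCE is the grip in N (left out, the last holds). Time passes only in rows, so rows that do not move let the fingers close. It gives the time, the measured TCP pose, the force, the opening and the grip force at its end, in the units of the state.
- get_state(): the state, without advancing time (a new reading comes with each control period).
- camera(name): name is "side" or "top"; returns a dict with "color" (480x640x3 uint8, blue, green, red), "vfov" (degrees; the focal length in pixels is half the picture's height over the tangent of half this angle, whatever the lens; pixels are square), "cx", "cy" (the principal point, pixels), "view" (4x4, takes a point from world to camera coordinates). Camera axes: x right, y up, looking along -z (the intrinsics and any distortion apply to the point x, -y, -z); pixel columns grow to the right and rows downward; lengths in m; the calibration is good to about 2 mm. A picture is of the moment at which its call begins. There is no depth.
- workorder.sign_off(): hands the job in; it is judged then, once.
The state is a dict: "clock": time; "joint_pos": joint angles; "qd": joint speeds; "joint_efforts": joint torques, N m; "position": TCP position; "ee_rot": TCP orientation; "wrist_force": force on the tool from outside, world axes, zero at the start; "wrist_torque": the same for the moment, N m; "gripper_width": finger opening in m; "grasp_force": force on a finger pad.
Only numpy, scipy, OpenCV 4.12 (cv2) and the standard library are available. Lean on these libraries where they do the work, as an engineer would, in place of code of your own. Each camera call takes 0.05 s, during which the arm holds its last target. There are 200 camera calls.

## Working session

There is one attempt and no reset: what is moved stays moved. The work goes in short steps, Python scripts to look and compute and a shell command to move; the robot and the scene stay as the last step left them, time stands still between calls to the robot, and variables do not carry over. Pictures are saved under pics/ and viewed, at most 14 in all, crops included, and the job is handed in when it is done.

```bash
mkdir -p pics; ls; python3 - <<'E'
from station import get_state,camera,workorder,manip
import cv2,numpy as np
for n in("top","side"):
    c=camera(n);cv2.imwrite(f"pics/{n}0.png",c["color"]);print(n,c["vfov"],c["cx"],c["cy"],np.round(c["view"],4).tolist(),[k for k in c])
print(get_state(),manip.grip_depth)
E
```

```text
pics
top 49.65029795465816 316.6825302040139 240.9238163031884 [[0.0289, -0.9987, 0.0412, -0.0159], [0.983, 0.0359, 0.18, -0.6292], [-0.1812, 0.0353, 0.9828, -1.1954], [0.0, 0.0, 0.0, 1.0]] ['color', 'vfov', 'cx', 'cy', 'view']
side 56.4855400436075 307.049815545244 241.09954500093798 [[0.9278, -0.3731, 0.0056, -0.5456], [0.2469, 0.6249, 0.7407, -0.253], [-0.2799, -0.6858, 0.6719, -1.0208], [0.0, 0.0, 0.0, 1.0]] ['color', 'vfov', 'cx', 'cy', 'view']
{'clock': 0.1, 'joint_pos': array([-1.35068367e+00,  3.08921342e-01,  1.63511272e+00, -2.33631447e-05,
        1.19971182e+00, -6.96895613e-02]), 'qd': array([ 1.58820532e-03, -1.70163757e-03, -4.83560837e-03,  3.64126077e-04,
       -5.52487108e-05,  9.25156026e-04]), 'joint_efforts': array([-1.74645561e-04, -4.16405618e+01, -2.77644682e+01, -5.42216938e-06,
        4.02518679e-03, -2.81204734e-05]), 'position': array([ 0.17840482, -0.59818448,  0.23013434]), 'ee_rot': array([-3.13944314e+00, -1.28234145e-04,  2.89810571e-01]), 'wrist_force': array([0.36053041, 0.86774479, 0.09358511]), 'wrist_torque': array([-0.00881581,  0.00406512,  0.05178832]), 'grasp_force': 0.0, 'gripper_width': 0.08553608676850175} 0.0187
```

View pics/top0.png

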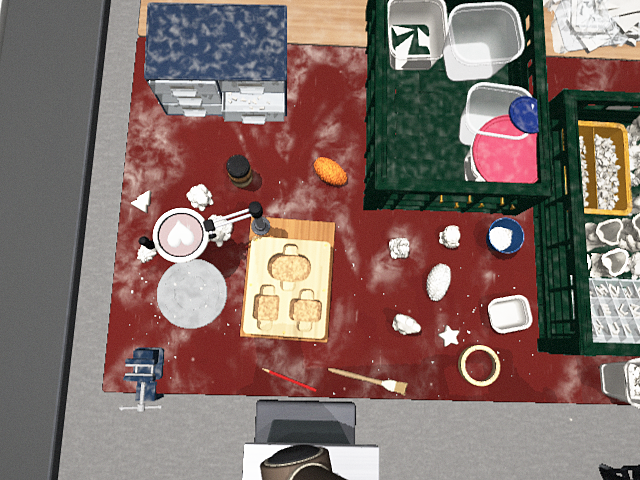

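View pics/side0.png

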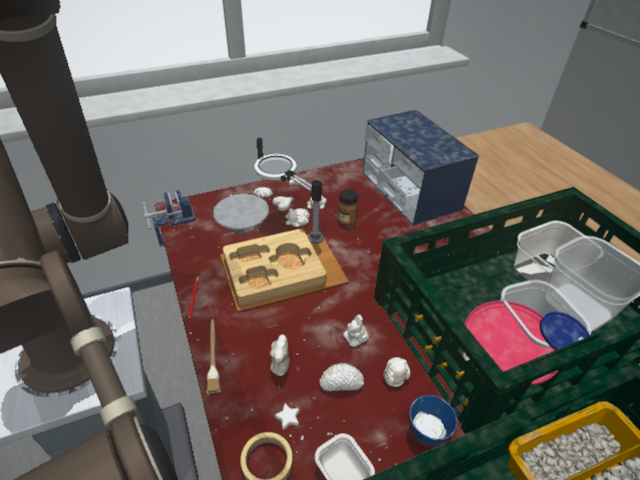

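The top view shows the cocoon at (439,282), the torso at (406,324), the rabbit at (400,247), the owl at (450,237), the tray around (288,280) and the lens ring at (181,235). The side view has the torso at (280,355), the rabbit at (356,332), the cocoon at (342,378) and the owl at (397,372). Next I'll zoom in.

```bash
cat > h.py <<'E'
from station import get_state,camera,manip
import cv2,numpy as np
def K(c):
    f=240/np.tan(np.radians(c["vfov"]/2));return f
def proj(c,P):
    P=np.atleast_2d(P);q=(np.asarray(c["view"])@np.c_[P,np.ones(len(P))].T).T
    f=K(c);return np.c_[c["cx"]+f*q[:,0]/-q[:,2],c["cy"]-f*q[:,1]/-q[:,2]]
def back(c,uv,z):
    V=np.asarray(c["view"]);R=V[:3,:3];o=-R.T@V[:3,3];f=K(c)
    uv=np.atleast_2d(uv);d=np.c_[(uv[:,0]-c["cx"])/f,-(uv[:,1]-c["cy"])/f,-np.ones(len(uv))]@R
    return o+d*((z-o[2])/d[:,2])[:,None]
E
python3 - <<'E'
from h import *
t=camera("top");s=camera("side")
a=cv2.resize(t["color"][215:345,235:345],None,fx=3.6,fy=4.5,interpolation=cv2.INTER_CUBIC)
a=cv2.resize(t["color"][210:350,230:350],None,fx=4,fy=4,interpolation=cv2.INTER_CUBIC)
b=cv2.resize(t["color"][225:345,380:470],None,fx=3.5,fy=3.5,interpolation=cv2.INTER_CUBIC)
b=cv2.copyMakeBorder(b,0,560-b.shape[0],0,0,cv2.BORDER_CONSTANT)
cv2.imwrite("pics/t1.png",np.hstack([a,b]))
cv2.imwrite("pics/s1.png",cv2.resize(s["color"][300:440,250:430],None,fx=4,fy=4,interpolation=cv2.INTER_CUBIC))
# white blobs
hsv=cv2.cvtColor(t["color"],cv2.COLOR_BGR2HSV);m=((hsv[...,1]<70)&(hsv[...,2]>110)).astype(np.uint8)
n,l,st,ce=cv2.connectedComponentsWithStats(m)
for i in range(1,n):
    if st[i,4]>120 and 370<ce[i,0]<480 and 220<ce[i,1]<350:
        ys,xs=np.where(l==i);w=back(t,np.c_[xs,ys],0.026)[:,:2];r=cv2.minAreaRect(w.astype(np.float32)*1000)
        print(st[i],ce[i].round(1),"mean",w.mean(0).round(4),"rect",np.round(r[0],1),np.round(r[1],1),round(r[2],1))
tr=[(247,217),(335,223),(329,342),(241,336)]
print(back(t,tr,0.01).round(3).tolist())
E
```

```text
[439 225  21  23 359] [450.  236.4] mean [ 0.6589 -0.3305] rect [ 660.2 -328.1] [50.7 56.9] 89.2
[389 234  21  25 387] [398.9 247. ] mean [ 0.6274 -0.2015] rect [ 629.6 -201.8] [60.7 50.2] 0.2
[427 263  24  38 686] [438.2 281.4] mean [ 0.5447 -0.2992] rect [ 544.3 -298.6] [55.6 94.9] 75.5
[392 314  29  21 415] [405.3 324.3] mean [ 0.4378 -0.2171] rect [ 435.5 -219.2] [68.  44.6] 65.3
[438 325  21  22 253] [448.9 335.8] mean [ 0.4135 -0.3233] rect [ 412.  -324.5] [47.7 49. ] 48.0
[[0.693, 0.18, 0.01], [0.686, -0.042, 0.01], [0.39, -0.034, 0.01], [0.398, 0.179, 0.01]]
```

View pics/t1.png

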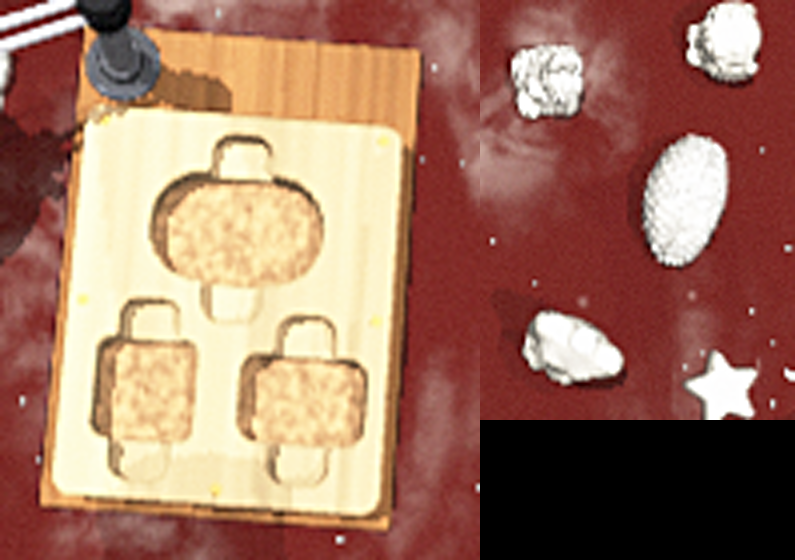

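View pics/s1.png

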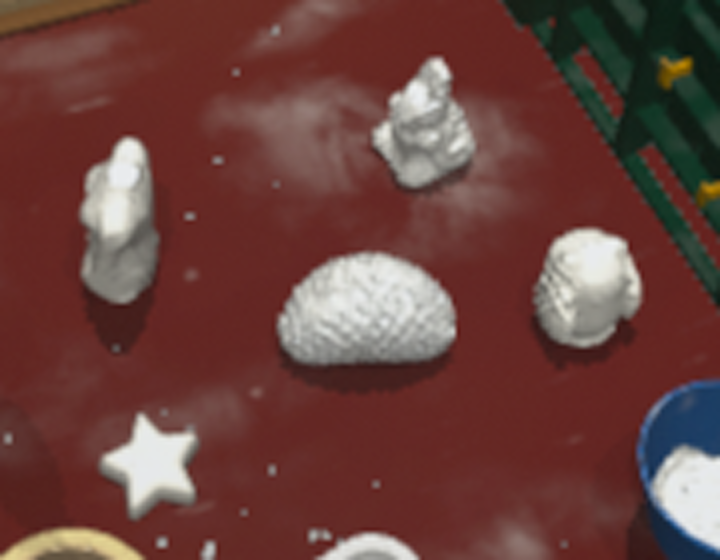

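The first crop shows the tray, with the pocket notches giving centres near (289,267), (266.5,308) and (306,310.5) in full-image pixels. The second shows the torso end-on to the side camera, so its width runs mainly along y. The rabbit is roughly axis-aligned. Next I'll fit the tray and carve visual hulls for the casts.

```bash
python3 - <<'E'
from h import *
from scipy.optimize import least_squares
t=camera("top");s=camera("side")
print("pose",get_state()["position"])
im=lambda p:np.array(p,float)/4+[229.6,209.6]
ply=im([(82,110),(404,128),(387,517),(49,494)]);print("ply",back(t,ply,.044)[:,:2].round(4).tolist())
names=["coc","rab","tor"]
for n,a,b in[("coc",(243,136),(231,322)),("rab",(152,299),(139,484)),("tor",(308,316),(299,487))]:
    A,B=back(t,im([a,b]),.044)[:,:2];d=A-B;print(n,((A+B)/2).round(4),"len",np.hypot(*d).round(4),"yaw",np.degrees(np.arctan2(d[1],d[0])).round(1))
print("base yaw");bc=back(t,[(247,217),(335,223),(329,342),(241,336)],.01)[:,:2]
print("pivot",back(t,[(257,208)],.206),"lens",back(t,[(181,234)],.182),"handle",back(t,[(145.5,242)],.236))
M=[]
for c in(t,s):
    h=cv2.cvtColor(c["color"],cv2.COLOR_BGR2HSV);m=((h[...,1]<80)&(h[...,2]>70)).astype(np.uint8)
    M.append(m)
for n,x0,y0,H in[("coc",.544,-.299,.052),("rab",.62,-.195,.077),("tor",.437,-.21,.088)]:
    g=np.arange(-.06,.0601,.001);Z=np.arange(.002,H,.003)
    X,Y,ZZ=np.meshgrid(x0+g,y0+g,Z,indexing="ij");P=np.c_[X.ravel(),Y.ravel(),ZZ.ravel()];ok=np.ones(len(P),bool)
    for c,m in zip((t,s),M):
        nl,l,_,_=cv2.connectedComponentsWithStats(m)
        uv=np.round(proj(c,P)).astype(int);uv=np.clip(uv,0,[639,479]);ids=l[uv[:,1],uv[:,0]]
        best=np.bincount(ids[ids>0]).argmax();ok&=ids==best
    for lo,hi in[(0,.02),(.02,.04),(.04,.06),(.06,.09)]:
        q=P[ok&(P[:,2]>=lo)&(P[:,2]<hi)][:,:2]
        if len(q)>5:
            r=cv2.minAreaRect((q*1000).astype(np.float32));print(n,lo,len(q),np.round(r[0],1),np.round(r[1],1),round(r[2],1),"pca",np.degrees(np.arctan2(*np.linalg.eigh(np.cov(q.T))[1][::-1,1])).round(1))
E
```

```text
pose [ 0.17851951 -0.59867675  0.23082926]
ply [[0.6354, 0.1664], [0.6314, -0.0299], [0.3977, -0.0255], [0.4053, 0.1737]]
coc [0.5663 0.0695] len 0.1133 yaw -1.4
rab [0.4672 0.12  ] len 0.1093 yaw -1.4
tor [0.4642 0.026 ] len 0.1012 yaw -1.2
base yaw
pivot [[0.66885951 0.13968408 0.206     ]] lens [[0.6108901  0.30164927 0.182     ]] handle [[0.58149976 0.35956014 0.236     ]]
coc 0 24007 [ 546.6 -300.1] [58.1 98. ] 68.2 pca 163.4
coc 0.02 26879 [ 545.7 -299.4] [59.6 96.2] 68.2 pca 164.1
coc 0.04 10406 [ 541.8 -299.6] [47.2 87.5] 77.0 pca 164.9
rab 0 15832 [ 632.9 -205.3] [65.3 68.5] 52.0 pca -178.8
rab 0.02 15911 [ 629.  -207.9] [59.1 64.8] 4.1 pca 68.9
rab 0.04 10549 [ 624.3 -205.6] [62.4 51.7] 84.5 pca 49.5
rab 0.06 4047 [ 619.4 -208. ] [46.5 42.6] 79.5 pca -144.1
tor 0 11087 [ 436.  -216.2] [62.1 42.1] 66.8 pca 64.8
tor 0.02 15400 [ 436.5 -218.6] [72.2 42.6] 76.8 pca 74.7
tor 0.04 15167 [ 436.3 -215.2] [73.5 41. ] 76.0 pca 72.6
tor 0.06 14703 [ 436.9 -212.3] [70.2 38.3] 68.2 pca 60.1
```

```bash
cat >> h.py <<'E'
def plan(x,y,z,yawdeg,s=None):
    s=s or get_state();p=s["position"]
    from scipy.spatial.transform import Rotation as Ro
    R=Ro.from_euler("xyz",s["ee_rot"]);T=Ro.from_euler("xyz",[np.pi,0,np.radians(yawdeg)])
    d=np.array([x,y,z])-p
    print("t%.1f pos"%s["clock"],p.round(4),"yaw %.1f"%np.degrees(s["ee_rot"][2]),"w %.4f f %.1f"%(s["gripper_width"],s["grasp_force"]),"F",s["wrist_force"].round(1))
    print(" shift-first mm",(R.inv().apply(d)*1000).round(1),"| turn deg",np.degrees((R.inv()*T).as_rotvec()).round(1),"| turn-first mm",(T.inv().apply(d)*1000).round(1))
E
python3 -m handwheel '[27,-11,0,0,0,0,1, 27,-11,0,0,0,0,1, 27,-11,0,0,0,0,1, 27,-11,0,0,0,0,1, 27,-11,0,0,0,0,1, 27,-11,0,0,0,0,1, 27,-11,0,0,0,0,1, 27,-11,0,0,0,0,1, 27,-11,0,0,0,0,1, 27,-11,0,0,0,0,1]' 40
python3 -m handwheel '[27,-11,0,0,0,0,1, 27,-11,0,0,0,0,1, 27,-11,0,0,0,0,1, 27,-11,0,0,0,0,1, 27,-11,0,0,0,0,1, 27,-11,0,0,0,0,1, 0,0,0,0,0,6.4,1, 0,0,0,0,0,6.4,1, 0,0,0,0,0,6.4,1, 0,0,0,0,0,6.4,1]'
python3 -m handwheel '[0,0,0,0,0,6,1, 0,0,0,0,0,0,1, 0,0,0,0,0,0,1]'
python3 - <<'E'
from h import *
plan(.5445,-.299,.08,-15)
t=camera("top");s=camera("side")
q=lambda p:np.array(p)/4+[249.6,299.6]
print(back(s,q([(415,188)]),0.0).round(4),back(s,q([(376,143),(472,152)]),0.012).round(4))
E
```

```text
clock: 1.13
position: [0.4069, -0.4153, 0.2313]
ee_rot: [3.141, -0.0, 0.29]
wrist_force: [0.9, -0.3, -0.1]
gripper_width: 0.0853
grasp_force: 0.0
clock: 1.97
position: [0.5425, -0.3064, 0.2311]
ee_rot: [-3.142, 0.0, -0.162]
wrist_force: [0.5, 0.2, -0.5]
gripper_width: 0.0853
grasp_force: 0.0
clock: 2.22
position: [0.5422, -0.3068, 0.2312]
ee_rot: [-3.142, 0.0, -0.259]
wrist_force: [0.3, 0.8, -0.1]
gripper_width: 0.0856
grasp_force: 0.0
t2.2 pos [ 0.5422 -0.3068  0.2312] yaw -14.8 w 0.0856 f 0.0 F [ 0.3  0.8 -0.1]
 shift-first mm [  0.2  -8.1 151.2] | turn deg [-0.   0.   0.2] | turn-first mm [  0.2  -8.1 151.2]
[[ 0.612  -0.2282  0.    ]] [[ 0.6001 -0.1989  0.012 ]
 [ 0.6493 -0.2253  0.012 ]]
```

```bash
python3 -m handwheel '[0,-8,25,0,0,0,1, 0,0,28,0,0,0,1, 0,0,28,0,0,0,1, 0,0,28,0,0,0,1, 0,0,28,0,0,0,1, 0,0,28,0,0,0,1, 0,0,25,0,0,0,1, 0,0,18,0,0,0,1, 0,0,12,0,0,0,1, 0,0,0,0,0,0,1]'
python3 -m handwheel '[0,0,0,0,0,0,0.5, 0,0,0,0,0,0,0, 0,0,0,0,0,0,0, 0,0,0,0,0,0,0, 0,0,0,0,0,0,0, 0,0,0,0,0,0,0, 0,0,0,0,0,0,0]' 40
python3 -c "
from h import *
plan(.5663,.0695,.15,88.5)
cv2.imwrite('pics/s2.png',cv2.resize(camera('side')['color'][240:460,220:480],None,fx=3,fy=2.7))"
```

```text
clock: 3.15
position: [0.542, -0.2978, 0.0081]
ee_rot: [-3.14, 0.006, -0.261]
wrist_force: [0.2, 0.4, -1.1]
gripper_width: 0.0852
grasp_force: 0.0
clock: 3.73
position: [0.5461, -0.3003, 0.0136]
ee_rot: [3.14, -0.004, -0.262]
wrist_force: [0.9, -0.1, 6.4]
gripper_width: 0.0536
grasp_force: 42.6
t3.7 pos [ 0.5461 -0.3003  0.0136] yaw -15.0 w 0.0536 f 42.6 F [ 0.9 -0.1  6.4]
 shift-first mm [ -75.6 -362.2 -137.3] | turn deg [ 3.000e-01 -1.000e-01 -1.035e+02] | turn-first mm [ 370.2   10.5 -136.4]
```

View pics/s2.png

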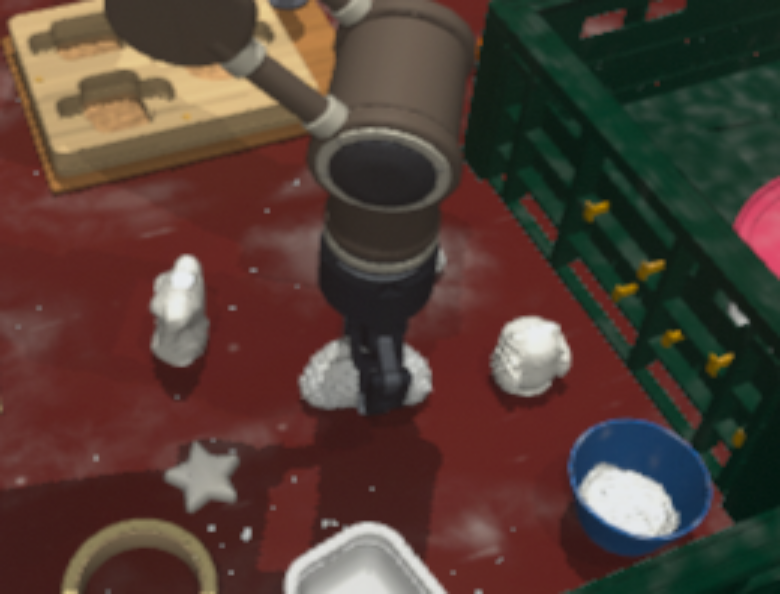

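The fingers hold the cocoon across its middle at 42 N. Next I'll lift it, carry it over and turn it.

```bash
python3 -m handwheel '[0,0,-8,0,0,0,0, 0,0,-20,0,0,0,0, 0,0,-28,0,0,0,0, 0,0,-28,0,0,0,0, 0,0,-28,0,0,0,0, 0,0,-25,0,0,0,0, -3,-15,0,0,0,0,0, -5.5,-27,0,0,0,0,0, -5.5,-27,0,0,0,0,0, -5.5,-27,0,0,0,0,0]'
python3 -m handwheel '[-5.5,-27,0,0,0,0,0, -5.5,-27,0,0,0,0,0, -5.5,-27,0,0,0,0,0, -5.5,-27,0,0,0,0,0, -5.5,-27,0,0,0,0,0, -5.5,-27,0,0,0,0,0, -5.5,-27,0,0,0,0,0, -5.5,-27,0,0,0,0,0, -5.5,-27,0,0,0,0,0, -5.5,-24,0,0,0,0,0]'
python3 -m handwheel '[0,0,0,0,0,-4,0, 0,0,0,0,0,-6.9,0, 0,0,0,0,0,-6.9,0, 0,0,0,0,0,-6.9,0, 0,0,0,0,0,-6.9,0, 0,0,0,0,0,-6.9,0, 0,0,0,0,0,-6.9,0, 0,0,0,0,0,-6.9,0, 0,0,0,0,0,-6.9,0, 0,0,0,0,0,-6.9,0]'
python3 -m handwheel '[0,0,0,0,0,-6.9,0, 0,0,0,0,0,-6.9,0, 0,0,0,0,0,-6.9,0, 0,0,0,0,0,-6.9,0, 0,0,0,0,0,-6.9,0, 0,0,0,0,0,-3,0, 0,0,0,0,0,0,0, 0,0,0,0,0,0,0]'
python3 - <<'E'
from h import *
plan(.5663,.0695,.15,88.5)
s=camera("side");t=camera("top")
a=cv2.resize(s["color"][190:330,210:360],None,fx=2.65,fy=2.65);b=cv2.resize(t["color"][225:345,380:470],None,fx=3.1,fy=3.1,interpolation=cv2.INTER_CUBIC)
cv2.imwrite("pics/s3.png",np.hstack([a[:371],b[:371]]))
E
```

```text
clock: 4.62
position: [0.5492, -0.1996, 0.1476]
ee_rot: [-3.141, 0.002, -0.263]
wrist_force: [-0.5, -0.3, -1.6]
gripper_width: 0.0537
grasp_force: 42.4
clock: 5.45
position: [0.5648, 0.073, 0.1473]
ee_rot: [3.141, 0.002, -0.261]
wrist_force: [0.9, -1.0, -0.9]
gripper_width: 0.0536
grasp_force: 42.4
clock: 6.28
position: [0.5647, 0.0713, 0.1472]
ee_rot: [-3.14, 0.001, 0.898]
wrist_force: [-0.1, -0.5, 0.0]
gripper_width: 0.0541
grasp_force: 42.4
clock: 6.95
position: [0.5652, 0.0712, 0.1475]
ee_rot: [-3.14, -0.0, 1.545]
wrist_force: [-0.5, -0.3, -0.9]
gripper_width: 0.0539
grasp_force: 42.4
t7.0 pos [0.5652 0.0712 0.1475] yaw 88.5 w 0.0539 f 42.4 F [-0.5 -0.3 -0.9]
 shift-first mm [-1.6  1.1 -2.5] | turn deg [-0.1 -0.   0. ] | turn-first mm [-1.6  1.1 -2.5]
```

View pics/s3.png

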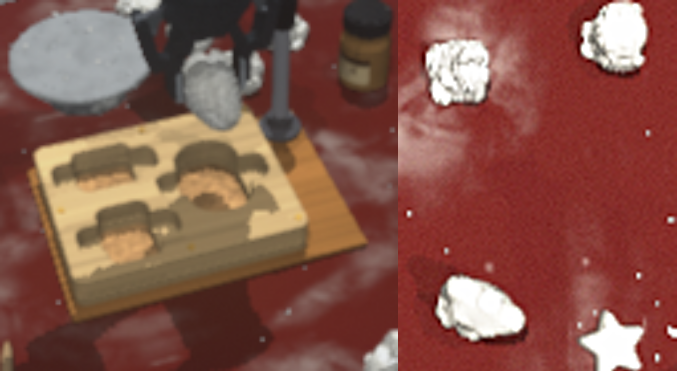

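The cocoon hangs over the long pocket in the right orientation. In the right-hand crop the rabbit and torso haven't moved. Next I'll lower it.

```bash
python3 -m handwheel '[0,1,10,0,0,0,0, 0,0,18,0,0,0,0, 0,0,18,0,0,0,0, 0,0,18,0,0,0,0, 0,0,18,0,0,0,0, 0,0,15,0,0,0,0, 0,0,10,0,0,0,0, 0,0,7,0,0,0,0, 0,0,5,0,0,0,0, 0,0,0,0,0,0,0]'
python3 -m handwheel '[0,0,2,0,0,0,0, 0,0,0,0,0,0,0]'
python3 -m handwheel '[0,0,1.5,0,0,0,0, 0,0,0,0,0,0,0]'
```

```text
clock: 7.88
position: [0.5667, 0.0708, 0.0283]
ee_rot: [-3.14, 0.0, 1.546]
wrist_force: [0.3, 0.2, -2.0]
gripper_width: 0.0537
grasp_force: 42.4
clock: 8.05
position: [0.568, 0.0708, 0.0278]
ee_rot: [3.14, -0.0, 1.546]
wrist_force: [-0.8, -1.0, -1.3]
gripper_width: 0.0539
grasp_force: 42.4
clock: 8.22
position: [0.5678, 0.0708, 0.0263]
ee_rot: [3.14, -0.0, 1.546]
wrist_force: [0.4, -0.6, -1.0]
gripper_width: 0.0537
grasp_force: 42.4
```

```bash
python3 -m handwheel '[0,0,1.5,0,0,0,0, 0,0,0,0,0,0,0]'
python3 -m handwheel '[0,0,1.5,0,0,0,0, 0,0,0,0,0,0,0]'
```

```text
clock: 8.38
position: [0.5673, 0.0708, 0.0244]
ee_rot: [3.141, -0.0, 1.546]
wrist_force: [0.1, 0.6, -0.5]
gripper_width: 0.0537
grasp_force: 42.4
clock: 8.55
position: [0.5671, 0.0708, 0.0226]
ee_rot: [-3.141, 0.0, 1.546]
wrist_force: [-0.6, 0.4, -1.0]
gripper_width: 0.0542
grasp_force: 42.4
```

```bash
python3 -m handwheel '[0,0,1,0,0,0,0, 0,0,0,0,0,0,0]'
python3 -m handwheel '[0,0,1,0,0,0,0, 0,0,0,0,0,0,0]'
```

```text
clock: 8.72
position: [0.5673, 0.0708, 0.0221]
ee_rot: [-3.141, 0.0, 1.546]
wrist_force: [-1.5, -0.1, 1.6]
gripper_width: 0.0537
grasp_force: 42.7
clock: 8.88
position: [0.5674, 0.0708, 0.0221]
ee_rot: [-3.141, 0.0, 1.547]
wrist_force: [-3.8, -1.1, 8.1]
gripper_width: 0.0541
grasp_force: 43.2
```

```bash
python3 -m handwheel '[0,0,-0.5,0,0,0,0.68, 0,0,0,0,0,0,0.72, 0,0,0,0,0,0,0.78, 0,0,0,0,0,0,0.8, 0,0,-10,0,0,0,0.8, 0,0,-25,0,0,0,0.8, 0,0,-28,0,0,0,0.8, 0,0,-28,0,0,0,0.8, 0,0,-28,0,0,0,0.8, 0,0,-10,0,0,0,1]'
python3 -c "
from h import *
plan(.4365,-.2155,.15,68)
c=camera('side')['color']
cv2.imwrite('pics/s4.png',np.hstack([cv2.resize(c[190:330,210:360],None,fx=2.6,fy=2.6),cv2.resize(camera('top')['color'][220:340,240:340],None,fx=3.03,fy=3.0334)]))"
```

```text
clock: 9.72
position: [0.5704, 0.071, 0.1555]
ee_rot: [3.133, -0.001, 1.547]
wrist_force: [1.1, -1.0, 0.5]
gripper_width: 0.0786
grasp_force: 0.0
t9.7 pos [0.5704 0.071  0.1555] yaw 88.6 w 0.0786 f 0.0 F [ 1.1 -1.   0.5]
 shift-first mm [-289.6 -127.     4.3] | turn deg [ 0.5 -0.1 20.6] | turn-first mm [-315.8  -16.9    5.5]
```

View pics/s4.png

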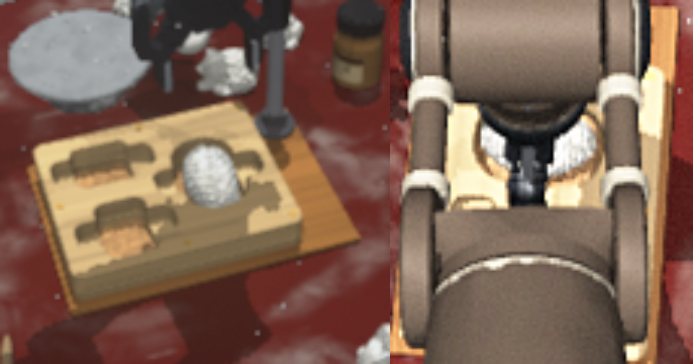

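The cocoon lies lengthwise in its pocket, released. Next is the torso.

```bash
python3 -m handwheel '[0,0,0,0,0,6.9,1, 0,0,0,0,0,6.9,1, 0,0,0,0,0,6.8,1, -20,-1.4,0,0,0,0,1, -27,-1.4,0,0,0,0,1, -27,-1.4,0,0,0,0,1, -27,-1.4,0,0,0,0,1, -27,-1.4,0,0,0,0,1, -27,-1.4,0,0,0,0,1, -27,-1.4,0,0,0,0,1]'
python3 -m handwheel '[-27,-1.4,0,0,0,0,1, -27,-1.4,0,0,0,0,1, -27,-1.4,0,0,0,0,1, -27,-1.4,0,0,0,0,1, -20,-1.5,0,0,0,0,1, 0,0,0,0,0,0,1, 0,0,0,0,0,0,1]'
python3 - <<'E'
from h import *
plan(.4365,-.2155,.02,68)
t=camera("top");cv2.imwrite("pics/x.png",t["color"])
c=t["color"][225:345,230:350];hsv=cv2.cvtColor(c,cv2.COLOR_BGR2HSV);m=((hsv[...,1]<45)&(hsv[...,2]>110)).astype(np.uint8)
n,l,st,ce=cv2.connectedComponentsWithStats(m)
for i in range(1,n):
    if st[i,4]>100:
        ys,xs=np.where(l==i);w=back(t,np.c_[xs+230,ys+225],.036)[:,:2];r=cv2.minAreaRect((w*1000).astype(np.float32));print(st[i],np.round(r[0],1),np.round(r[1],1),r[2])
E
```

```text
clock: 10.65
position: [0.4876, -0.0948, 0.1479]
ee_rot: [-3.137, 0.0, 1.187]
wrist_force: [0.6, -0.4, 0.1]
gripper_width: 0.0856
grasp_force: 0.0
clock: 11.23
position: [0.4339, -0.2102, 0.1485]
ee_rot: [-3.138, -0.001, 1.184]
wrist_force: [1.3, -0.1, 0.2]
gripper_width: 0.0853
grasp_force: 0.0
t11.2 pos [ 0.4339 -0.2102  0.1485] yaw 67.8 w 0.0853 f 0.0 F [ 1.3 -0.1  0.2]
 shift-first mm [ -4.1   4.8 128.4] | turn deg [-0.2 -0.1 -0.2] | turn-first mm [ -4.    4.4 128.5]
[  14   13   47   96 1491] [521.  115.6] [105.4 230.6] 88.0895004272461
[ 40  30  38  24 677] [567.9  71.4] [92.3 54.3] 82.44694519042969
```

```bash
python3 -m handwheel '[-4,4.5,10,0,0,0,1, 0,0,20,0,0,0,1, 0,0,20,0,0,0,1, 0,0,20,0,0,0,1, 0,0,20,0,0,0,1, 0,0,18,0,0,0,1, 0,0,12,0,0,0,1, 0,0,8,0,0,0,1, 0,0,0,0,0,0,1]'
python3 -m handwheel '[0,0,0,0,0,0,0.6, 0,0,0,0,0,0,0.5, 0,0,0,0,0,0,0.4, 0,0,0,0,0,0,0.2, 0,0,0,0,0,0,0, 0,0,0,0,0,0,0, 0,0,0,0,0,0,0, 0,0,0,0,0,0,0]' 30
python3 -c "
from h import *
plan(.4642,.026,.15,88.5)"
```

```text
clock: 12.03
position: [0.4368, -0.2139, 0.0198]
ee_rot: [-3.137, -0.001, 1.188]
wrist_force: [-0.4, -0.0, -0.6]
gripper_width: 0.0857
grasp_force: 0.0
clock: 12.7
position: [0.4387, -0.216, 0.0234]
ee_rot: [3.141, 0.0, 1.187]
wrist_force: [-0.9, 0.5, 6.8]
gripper_width: 0.0388
grasp_force: 30.5
t12.7 pos [ 0.4387 -0.216   0.0234] yaw 68.0 w 0.0388 f 30.5 F [-0.9  0.5  6.8]
 shift-first mm [ 233.9  -66.8 -126.7] | turn deg [  0.1   0.  -20.5] | turn-first mm [ 242.6   19.2 -126.6]
```

```bash
python3 -m handwheel '[0,0,-8,0,0,0,0, 0,0,-20,0,0,0,0, 0,0,-28,0,0,0,0, 0,0,-28,0,0,0,0, 0,0,-25,0,0,0,0, 0,0,-17,0,0,0,0, 14,-4,0,0,0,0,0, 26,-7.5,0,0,0,0,0, 26,-7.5,0,0,0,0,0, 26,-7.5,0,0,0,0,0]'
python3 -m handwheel '[26,-7.5,0,0,0,0,0, 26,-7.5,0,0,0,0,0, 26,-7.5,0,0,0,0,0, 26,-7.5,0,0,0,0,0, 26,-7.5,0,0,0,0,0, 12,-2.8,0,0,0,0,0, 0,0,0,0,0,-6.8,0, 0,0,0,0,0,-6.8,0, 0,0,0,0,0,-6.9,0, 0,0,0,0,0,0,0]'
python3 - <<'E'
from h import *
plan(.4642,.026,.15,88.5)
s=camera("side")
cv2.imwrite("pics/s5.png",cv2.resize(s["color"][180:330,190:350],None,fx=4,fy=4,interpolation=cv2.INTER_CUBIC))
E
```

```text
clock: 13.53
position: [0.4479, -0.1198, 0.1488]
ee_rot: [3.14, -0.0, 1.185]
wrist_force: [-0.4, 0.3, -1.3]
gripper_width: 0.0387
grasp_force: 30.8
clock: 14.37
position: [0.4636, 0.0265, 0.1485]
ee_rot: [3.141, 0.0, 1.547]
wrist_force: [-0.8, -1.2, -2.0]
gripper_width: 0.0386
grasp_force: 30.8
t14.4 pos [0.4636 0.0265 0.1485] yaw 88.6 w 0.0386 f 30.8 F [-0.8 -1.2 -2. ]
 shift-first mm [-0.5  0.6 -1.5] | turn deg [0.  0.  0.1] | turn-first mm [-0.5  0.6 -1.5]
```

View pics/s5.png

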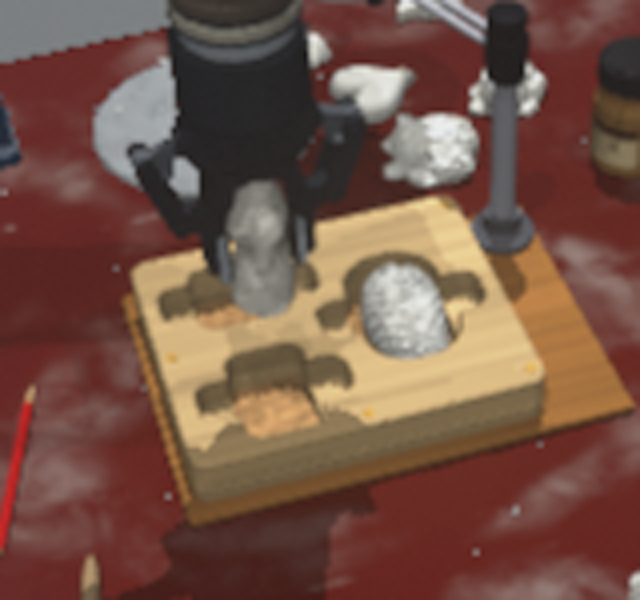

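The torso hangs upright over the near right pocket, and the cocoon is well seated. Next I'll lower it and check the force on the way.

```bash
python3 -m handwheel '[0,0.5,10,0,0,0,0, 0,0,20,0,0,0,0, 0,0,20,0,0,0,0, 0,0,16,0,0,0,0, 0,0,10,0,0,0,0, 0,0,4,0,0,0,0, 0,0,4,0,0,0,0, 0,0,0,0,0,0,0]'
python3 -m handwheel '[0,0,4,0,0,0,0, 0,0,4,0,0,0,0, 0,0,4,0,0,0,0, 0,0,4,0,0,0,0, 0,0,0,0,0,0,0]'
python3 -c "
from h import *
plan(.4642,.026,.033,88.5)
cv2.imwrite('pics/s6.png',cv2.resize(camera('side')['color'][180:330,190:350],None,fx=4,fy=4,interpolation=cv2.INTER_CUBIC))"
```

```text
clock: 15.08
position: [0.4644, 0.0262, 0.0639]
ee_rot: [-3.141, -0.0, 1.544]
wrist_force: [-0.1, -0.5, -1.5]
gripper_width: 0.0386
grasp_force: 30.8
clock: 15.5
position: [0.4638, 0.0263, 0.0476]
ee_rot: [-3.14, 0.0, 1.545]
wrist_force: [-0.9, -0.8, -1.5]
gripper_width: 0.0384
grasp_force: 30.8
t15.5 pos [0.4638 0.0263 0.0476] yaw 88.5 w 0.0384 f 30.8 F [-0.9 -0.8 -1.5]
 shift-first mm [-0.3  0.5 14.6] | turn deg [-0.1  0.   0. ] | turn-first mm [-0.3  0.4 14.6]
```

In the pocket with no contact yet, so I'll keep going down.

```bash
python3 -m handwheel '[0,0,5,0,0,0,0, 0,0,4,0,0,0,0, 0,0,2,0,0,0,0, 0,0,0,0,0,0,0]'
python3 -m handwheel '[0,0,1.5,0,0,0,0, 0,0,0,0,0,0,0]'
python3 -m handwheel '[0,0,1.5,0,0,0,0, 0,0,0,0,0,0,0]'
```

```text
clock: 15.88
position: [0.4638, 0.0263, 0.0366]
ee_rot: [-3.14, -0.0, 1.545]
wrist_force: [-0.4, 0.5, -1.0]
gripper_width: 0.0386
grasp_force: 30.8
clock: 16.05
position: [0.4643, 0.0262, 0.0356]
ee_rot: [-3.141, -0.0, 1.545]
wrist_force: [-0.0, 0.5, -2.0]
gripper_width: 0.0387
grasp_force: 30.8
clock: 16.22
position: [0.4644, 0.0263, 0.0342]
ee_rot: [-3.142, -0.0, 1.545]
wrist_force: [-1.4, 0.8, -1.9]
gripper_width: 0.0388
grasp_force: 30.8
```

```bash
python3 -m handwheel '[0,0,1.5,0,0,0,0, 0,0,0,0,0,0,0]'
python3 -m handwheel '[0,0,1,0,0,0,0, 0,0,0,0,0,0,0]'
python3 -m handwheel '[0,0,1,0,0,0,0, 0,0,0,0,0,0,0]'
```

```text
clock: 16.38
position: [0.4643, 0.0263, 0.0326]
ee_rot: [-3.141, -0.0, 1.545]
wrist_force: [0.4, 0.6, -1.7]
gripper_width: 0.0383
grasp_force: 30.8
clock: 16.55
position: [0.4645, 0.0262, 0.032]
ee_rot: [3.141, 0.0, 1.545]
wrist_force: [-1.2, -0.1, 0.6]
gripper_width: 0.0385
grasp_force: 31.0
clock: 16.72
position: [0.4645, 0.0262, 0.0319]
ee_rot: [-3.141, 0.0, 1.545]
wrist_force: [-3.3, 0.2, 9.1]
gripper_width: 0.0385
grasp_force: 32.0
```

```bash
python3 -m handwheel '[0,0,-1,0,0,0,0.5, 0,0,0,0,0,0,0.55, 0,0,0,0,0,0,0.62, 0,0,0,0,0,0,0.7, 0,0,0,0,0,0,0.7, 0,0,-10,0,0,0,0.7, 0,0,-25,0,0,0,0.7, 0,0,-28,0,0,0,0.7, 0,0,-28,0,0,0,0.7, 0,0,-28,0,0,0,0.8]'
python3 - <<'E'
from h import *
plan(.628,-.204,.155,90)
t=camera("top");s=camera("side")
a=cv2.resize(s["color"][190:350,210:380],None,fx=2.5,fy=2.5,interpolation=cv2.INTER_CUBIC)
b=cv2.resize(t["color"][230:266,380:420],None,fx=10,fy=10,interpolation=cv2.INTER_CUBIC)
b=cv2.copyMakeBorder(b,0,40,0,0,cv2.BORDER_CONSTANT)
cv2.imwrite("pics/s7.png",np.hstack([a[:400],b]))
E
```

```text
clock: 17.55
position: [0.464, 0.0262, 0.1524]
ee_rot: [-3.141, -0.0, 1.545]
wrist_force: [0.4, 1.2, 0.1]
gripper_width: 0.0682
grasp_force: 0.0
t17.6 pos [0.464  0.0262 0.1524] yaw 88.5 w 0.0682 f 0.0 F [0.4 1.2 0.1]
 shift-first mm [-225.9  169.9   -2.6] | turn deg [-0.  -0.  -1.5] | turn-first mm [-230.2  164.    -2.6]
```

View pics/s7.png

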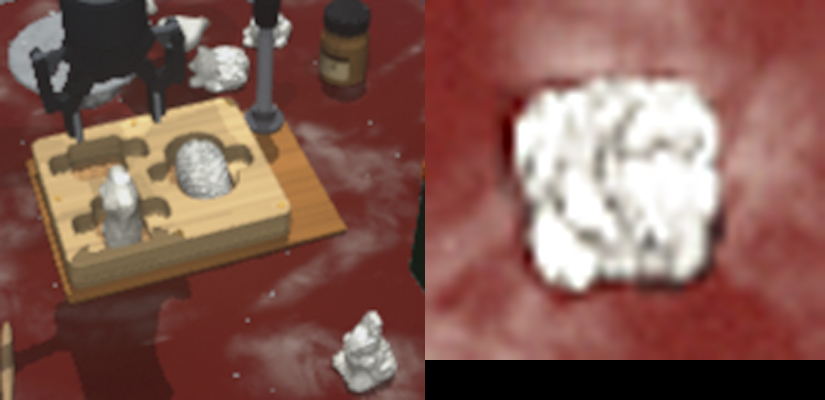

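The torso stands in its pocket and the cocoon is in place. The rabbit is turned only about +4° from the world axes, with its near edge at row 258 and its left edge at column 390.

```bash
python3 - <<'E'
from h import *
t=camera("top");s=camera("side")
print(back(t,[(390,250),(399,258)],.012).round(4),back(t,[(390,250),(399,258)],.025).round(4))
from scipy.optimize import minimize
# fit tapering rounded box to both silhouettes
ms=[]
for c,(u,v) in((t,(399,247)),(s,(356,332))):
    h=cv2.cvtColor(c["color"],cv2.COLOR_BGR2HSV);m=((h[...,1]<80)&(h[...,2]>70)).astype(np.uint8)
    n,l,_,_=cv2.connectedComponentsWithStats(m);i=np.bincount(l[v-8:v+8,u-8:u+8].ravel())[1:].argmax()+1
    ys,xs=np.where(l==i);ms.append((c,np.c_[xs,ys]));print(xs.min(),xs.max(),ys.min(),ys.max())
g=[]
for k in range(4):
    pass
b=np.array([[x,y,z] for x in(-.0255,.0255) for y in(-.026,.026) for z in(0.004,.03)])
for yaw in(-5,0,5,10):
    a=np.radians(yaw);R=np.array([[np.cos(a),-np.sin(a),0],[np.sin(a),np.cos(a),0],[0,0,1]])
    def cost(p):
        P=b@R.T+[p[0],p[1],0];q=proj(t,P);r=proj(s,P)
        T=ms[0][1];S=ms[1][1]
        return abs(q[:,0].min()-T[:,0].min())+abs(q[:,1].max()-T[:,1].max()-.5)+abs(r[:,1].max()-S[:,1].max()-.5)+.7*abs(r[:,0].min()-S[:,0].min())+.7*abs(r[:,0].max()-S[:,0].max()-1)
    o=minimize(cost,[.628,-.204],method="Nelder-Mead");print(yaw,o.x.round(4),round(o.fun,2))
plan(.628,-.204,.155,94)
E
```

```text
[[ 0.6213 -0.1818  0.012 ]
 [ 0.6018 -0.2045  0.012 ]] [[ 0.6191 -0.1794  0.025 ]
 [ 0.5998 -0.202   0.025 ]]
389 415 233 258
343 372 314 351
-5 [ 0.6304 -0.2097] 3.51
0 [ 0.6284 -0.2131] 3.89
5 [ 0.6288 -0.2108] 3.13
10 [ 0.6308 -0.2106] 2.73
t17.8 pos [0.4652 0.0262 0.1522] yaw 88.5 w 0.0683 f 0.0 F [-0.2 -0.3 -0.3]
 shift-first mm [-225.9  168.8   -2.3] | turn deg [ 0.2  0.  -5.5] | turn-first mm [-241.   146.4   -2.8]
```

```bash
python3 -m handwheel '[0,0,0,0,0,-5.5,1, -15,9,0,0,0,0,1, -24.5,14.6,0,0,0,0,1, -24.5,14.6,0,0,0,0,1, -24.5,14.6,0,0,0,0,1, -24.5,14.6,0,0,0,0,1, -24.5,14.6,0,0,0,0,1, -24.5,14.6,0,0,0,0,1, -24.5,14.6,0,0,0,0,1, -24.5,14.6,0,0,0,0,1]'
python3 -m handwheel '[-24.5,14.6,0,0,0,0,1, -10,6,0,0,0,0,1, 0,0,0,0,0,0,1, 0,0,0,0,0,0,1]'
python3 -c "
from h import *
plan(.628,-.208,.016,94)"
```

```text
clock: 18.58
position: [0.6036, -0.1761, 0.1482]
ee_rot: [-3.137, -0.002, 1.641]
wrist_force: [-0.2, 0.4, 0.2]
gripper_width: 0.0855
grasp_force: 0.0
clock: 18.92
position: [0.6261, -0.2078, 0.1489]
ee_rot: [-3.138, -0.002, 1.64]
wrist_force: [0.9, 0.2, -0.2]
gripper_width: 0.0858
grasp_force: 0.0
t18.9 pos [ 0.6261 -0.2078  0.1489] yaw 94.0 w 0.0858 f 0.0 F [ 0.9  0.2 -0.2]
 shift-first mm [ -0.7   2.3 132.9] | turn deg [-0.2 -0.1 -0. ] | turn-first mm [ -0.4   1.9 132.9]
```

```bash
python3 -m handwheel '[0,2,10,0,0,0,1, 0,0,20,0,0,0,1, 0,0,20,0,0,0,1, 0,0,20,0,0,0,1, 0,0,20,0,0,0,1, 0,0,20,0,0,0,1, 0,0,15,0,0,0,1, 0,0,8,0,0,0,1, 0,0,0,0,0,0,1]'
python3 -m handwheel '[0,0,0,0,0,0,0.75, 0,0,0,0,0,0,0.65, 0,0,0,0,0,0,0.5, 0,0,0,0,0,0,0.3, 0,0,0,0,0,0,0, 0,0,0,0,0,0,0, 0,0,0,0,0,0,0, 0,0,0,0,0,0,0]' 30
python3 -c "
from h import *
plan(.4672,.12,.15,88.5)
t=camera('top');cv2.imwrite('pics/x2.png',t['color'])"
```

```text
clock: 19.67
position: [0.6271, -0.2065, 0.0149]
ee_rot: [-3.137, -0.003, 1.642]
wrist_force: [0.5, -0.6, -0.3]
gripper_width: 0.0853
grasp_force: 0.0
clock: 20.33
position: [0.6308, -0.2088, 0.0198]
ee_rot: [3.139, 0.001, 1.641]
wrist_force: [-1.5, 1.5, 6.2]
gripper_width: 0.0465
grasp_force: 30.9
t20.3 pos [ 0.6308 -0.2088  0.0198] yaw 94.0 w 0.0465 f 30.9 F [-1.5  1.5  6.2]
 shift-first mm [ 339.3 -140.  -130.9] | turn deg [0.1 0.1 5.5] | turn-first mm [ 324.4 -172.1 -130.2]
```

```bash
python3 -m handwheel '[0,0,-8,0,0,0,0, 0,0,-20,0,0,0,0, 0,0,-28,0,0,0,0, 0,0,-28,0,0,0,0, 0,0,-25,0,0,0,0, 0,0,-20,0,0,0,0, 14,-6,0,0,0,0,0, 25,-10.3,0,0,0,0,0, 25,-10.3,0,0,0,0,0, 25,-10.3,0,0,0,0,0]'
python3 -m handwheel '[25,-10.3,0,0,0,0,0, 25,-10.3,0,0,0,0,0, 25,-10.3,0,0,0,0,0, 25,-10.3,0,0,0,0,0, 25,-10.3,0,0,0,0,0, 25,-10.3,0,0,0,0,0, 25,-10.3,0,0,0,0,0, 25,-10.3,0,0,0,0,0, 25,-10.3,0,0,0,0,0, 25,-10.4,0,0,0,0,0]'
python3 -m handwheel '[0,0,0,0,0,5.5,0, 0,0,35,0,0,0,0, 0,0,35,0,0,0,0, 0,0,0,0,0,0,0, 0,0,0,0,0,0,0]'
python3 - <<'E'
from h import *
plan(.4672,.12,.066,88.5)
s=camera("side")
cv2.imwrite("pics/s8.png",cv2.resize(s["color"][200:300,200:320],None,fx=5,fy=5,interpolation=cv2.INTER_CUBIC))
E
```

```text
clock: 21.22
position: [0.586, -0.1215, 0.1473]
ee_rot: [3.141, 0.0, 1.64]
wrist_force: [1.2, 0.0, -0.5]
gripper_width: 0.0461
grasp_force: 30.9
clock: 22.05
position: [0.4655, 0.1211, 0.1472]
ee_rot: [3.141, -0.0, 1.64]
wrist_force: [-0.4, 0.2, -0.0]
gripper_width: 0.0462
grasp_force: 30.9
clock: 22.47
position: [0.4638, 0.1198, 0.0753]
ee_rot: [-3.136, 0.001, 1.545]
wrist_force: [0.3, 0.7, 0.6]
gripper_width: 0.0462
grasp_force: 31.3
t22.5 pos [0.4638 0.1198 0.0753] yaw 88.5 w 0.0462 f 31.3 F [0.3 0.7 0.6]
 shift-first mm [0.3 3.5 9.3] | turn deg [-0.3  0.1  0. ] | turn-first mm [0.3 3.4 9.3]
```

View pics/s8.png

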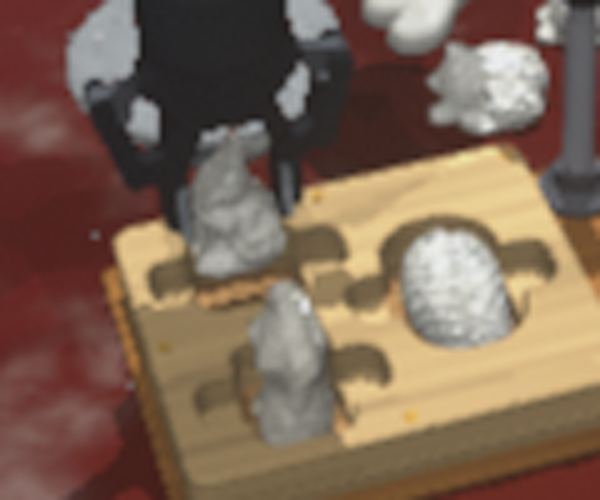

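The rabbit hangs upright about 10 mm above its pocket. I'll check how its near bottom edge lines up.

```bash
python3 - <<'E'
from h import *
s=camera("side")
q=lambda p:np.array(p)/5+[199.6,199.6]
print(back(s,q([(200,275),(240,277),(285,245)]),.057).round(4))
a=np.radians(-1.5);R=np.array([[np.cos(a),-np.sin(a)],[np.sin(a),np.cos(a)]])
for c,hx,hy,z in(((.4672,.12),.03,.03,.044),((.4642,.026),.026,.038,.044)):
    P=np.array([[i*hx,j*hy] for i,j in((-1,-1),(1,-1),(1,1),(-1,1))])@R.T+c
    print(((proj(s,np.c_[P,np.full(4,z)])-199.6)*5).round(0).tolist())
c=np.array((.4672,.12))+R@[0.0,0]
P=np.array([[i*.0255,j*.026] for i,j in((-1,-1),(1,-1),(1,1),(-1,1))])@R.T+(.4655,.12)
print("rabbit base if centred",((proj(s,np.c_[P,np.full(4,.057)])-199.6)*5).round(0).tolist())
E
```

```text
[[0.439  0.1069 0.057 ]
 [0.4581 0.0977 0.057 ]
 [0.4875 0.1126 0.057 ]]
[[206.0, 314.0], [316.0, 286.0], [285.0, 215.0], [179.0, 241.0]]
[[264.0, 449.0], [364.0, 422.0], [321.0, 321.0], [225.0, 346.0]]
rabbit base if centred [[207.0, 290.0], [301.0, 267.0], [275.0, 205.0], [183.0, 227.0]]
```

Within the calibration error it's centred, so I'll shift 3 mm in x and lower it.

```bash
python3 -m handwheel '[0,3,0,0,0,0,0, 0,0,5,0,0,0,0, 0,0,5,0,0,0,0, 0,0,5,0,0,0,0, 0,0,5,0,0,0,0, 0,0,0,0,0,0,0]'
python3 -m handwheel '[0,0,5,0,0,0,0, 0,0,5,0,0,0,0, 0,0,5,0,0,0,0, 0,0,4,0,0,0,0, 0,0,0,0,0,0,0]'
```

```text
clock: 23.07
position: [0.468, 0.1198, 0.0556]
ee_rot: [-3.139, 0.0, 1.545]
wrist_force: [-0.4, 0.4, -0.9]
gripper_width: 0.0465
grasp_force: 31.3
clock: 23.48
position: [0.4683, 0.1199, 0.0366]
ee_rot: [-3.139, 0.0, 1.545]
wrist_force: [-0.1, 0.3, -0.5]
gripper_width: 0.0465
grasp_force: 31.3
```

```bash
python3 -m handwheel '[0,0,3,0,0,0,0, 0,0,2,0,0,0,0, 0,0,0,0,0,0,0]'
python3 -m handwheel '[0,0,1.5,0,0,0,0, 0,0,0,0,0,0,0]'
python3 -m handwheel '[0,0,1.5,0,0,0,0, 0,0,0,0,0,0,0]'
python3 -m handwheel '[0,0,1,0,0,0,0, 0,0,0,0,0,0,0]'
```

```text
clock: 23.73
position: [0.469, 0.12, 0.0324]
ee_rot: [-3.141, 0.0, 1.545]
wrist_force: [-0.1, 0.3, -1.0]
gripper_width: 0.0463
grasp_force: 31.3
clock: 23.9
position: [0.4693, 0.12, 0.0312]
ee_rot: [3.142, -0.0, 1.545]
wrist_force: [-0.8, 0.5, -1.6]
gripper_width: 0.0463
grasp_force: 31.3
clock: 24.07
position: [0.4692, 0.12, 0.0297]
ee_rot: [-3.142, -0.0, 1.545]
wrist_force: [0.5, -0.7, -0.8]
gripper_width: 0.0466
grasp_force: 31.3
clock: 24.23
position: [0.4692, 0.12, 0.0287]
ee_rot: [-3.142, 0.0, 1.545]
wrist_force: [0.6, 0.3, -0.8]
gripper_width: 0.0465
grasp_force: 31.3
```

```bash
python3 -m handwheel '[0,0,1,0,0,0,0, 0,0,0,0,0,0,0]'
python3 -m handwheel '[0,0,1,0,0,0,0, 0,0,0,0,0,0,0]'
```

```text
clock: 24.4
position: [0.4693, 0.12, 0.0284]
ee_rot: [-3.141, 0.0, 1.545]
wrist_force: [-1.9, -0.4, 4.8]
gripper_width: 0.0458
grasp_force: 32.3
clock: 24.57
position: [0.4694, 0.1201, 0.0283]
ee_rot: [-3.141, 0.0, 1.545]
wrist_force: [-3.2, -0.9, 12.9]
gripper_width: 0.0459
grasp_force: 33.6
```

```bash
python3 -m handwheel '[0,0,-1.5,0,0,0,0.6, 0,0,0,0,0,0,0.65, 0,0,0,0,0,0,0.7, 0,0,0,0,0,0,0.76, 0,0,0,0,0,0,0.76, 0,0,-10,0,0,0,0.76, 0,0,-25,0,0,0,0.76, 0,0,-30,0,0,0,0.76, 0,0,-35,0,0,0,0.8, 0,0,-35,0,0,0,0.8]'
python3 -m handwheel '[0,0,-35,0,0,0,0.8, 0,0,-35,0,0,0,0.8, 0,0,-35,0,0,0,0.8, 0,0,0,0,0,0,0.8, 0,0,0,0,0,0,0.8]'
python3 - <<'E'
from h import *
s=camera("side");t=camera("top")
print("side handle top",back(s,[(259.5,138.5)],.236),"knob top",back(s,[(317,181)],.206))
from scipy.optimize import least_squares
def tri(ut,us):
    return least_squares(lambda P:np.r_[proj(t,P)[0]-ut,proj(s,P)[0]-us],[.6,.3,.2]).x.round(4)
print("tri handle",tri((145.5,242),(259.5,138.5)))
plan(.5888,.364,.30,109.7)
a=cv2.resize(s["color"][125:285,200:340],None,fx=3.2,fy=3.2,interpolation=cv2.INTER_CUBIC)
b=cv2.resize(t["color"][190:350,130:340],None,fx=1.6,fy=3.2)
b=cv2.resize(t["color"][190:350,130:345],None,fx=1.6,fy=1.6);b=cv2.copyMakeBorder(b,0,512-b.shape[0],0,0,cv2.BORDER_CONSTANT)
cv2.imwrite("pics/s9.png",np.hstack([a,b]))
E
```

```text
clock: 25.4
position: [0.4684, 0.1199, 0.1647]
ee_rot: [-3.14, 0.0, 1.545]
wrist_force: [0.7, -0.8, -0.1]
gripper_width: 0.0683
grasp_force: 0.0
clock: 25.82
position: [0.4711, 0.1203, 0.2719]
ee_rot: [3.135, -0.001, 1.545]
wrist_force: [-0.2, -0.4, -0.6]
gripper_width: 0.0681
grasp_force: 0.0
side handle top [[0.5860612  0.36200623 0.236     ]] knob top [[0.67395905 0.14667533 0.206     ]]
tri handle [0.5825 0.3588 0.2378]
t25.9 pos [0.4685 0.1199 0.2679] yaw 88.5 w 0.0680 f 0.0 F [-0.3  0.5 -0.6]
 shift-first mm [247.2 113.8 -32.2] | turn deg [ -0.1   0.  -21.2] | turn-first mm [189.3 195.5 -32.1]
```

View pics/s9.png

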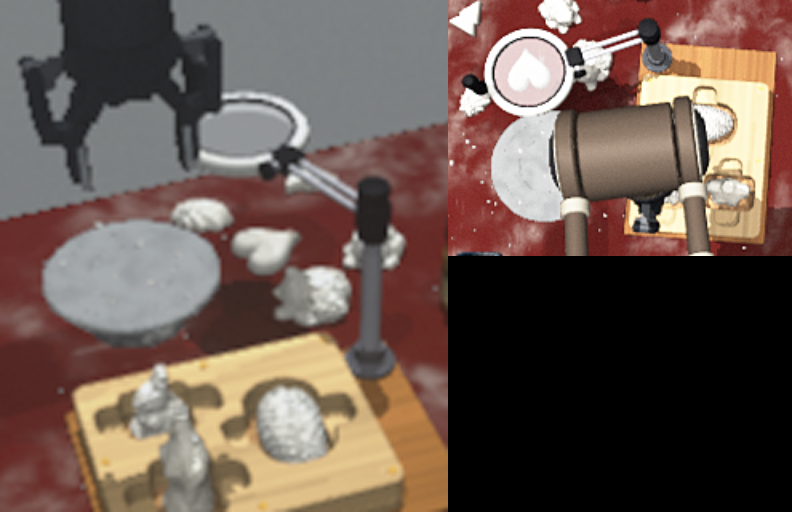

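All three casts stand in their pockets. The handle is at about (0.5835, 0.3605) and the pivot at about (0.670, 0.142). I'll move over the handle next.

```bash
python3 -m handwheel '[0,0,-32,0,0,0,0.8, 12,5,0,0,0,0,0.8, 25,11.2,0,0,0,0,0.8, 25,11.2,0,0,0,0,0.8, 25,11.2,0,0,0,0,0.8, 25,11.2,0,0,0,0,0.8, 25,11.2,0,0,0,0,0.8, 25,11.2,0,0,0,0,0.8, 25,11.2,0,0,0,0,0.8, 25,11.2,0,0,0,0,0.8]'
python3 -m handwheel '[20,9,0,0,0,0,0.8, 12,5,0,0,0,0,0.8, 0,0,0,0,0,-5.8,0.8, 0,0,0,0,0,-5.8,0.8, 0,0,0,0,0,-5.8,0.8, 0,0,0,0,0,-5.7,0.8, 0,0,0,0,0,0,0.8, 0,0,0,0,0,0,0.8]'
python3 -c "
from h import *
plan(.5835,.3605,.198,111.6)
t=camera('top')
c=t['color'];g=cv2.cvtColor(c,cv2.COLOR_BGR2HSV)[220:345,240:340]
cv2.imwrite('pics/x3.png',c)
m=((g[...,1]<50)&(g[...,2]>100)).astype(np.uint8)
n,l,st,ce=cv2.connectedComponentsWithStats(m)
print(st[1:][st[1:,4]>60].tolist(),ce[1:][st[1:,4]>60].tolist())"
```

```text
clock: 26.75
position: [0.5688, 0.3305, 0.2973]
ee_rot: [-3.138, 0.002, 1.545]
wrist_force: [0.7, -0.0, 0.8]
gripper_width: 0.0683
grasp_force: 0.0
clock: 27.42
position: [0.5834, 0.3609, 0.2979]
ee_rot: [-3.138, 0.0, 1.945]
wrist_force: [-0.3, 0.1, -0.3]
gripper_width: 0.0682
grasp_force: 0.0
t27.4 pos [0.5834 0.3609 0.2979] yaw 111.5 w 0.0682 f 0.0 F [-0.3  0.1 -0.3]
 shift-first mm [-0.4  0.3 99.9] | turn deg [-0.2  0.  -0.1] | turn-first mm [-0.4 -0.1 99.9]
[[12, 0, 15, 15, 90], [10, 18, 44, 98, 1123], [67, 21, 7, 25, 85], [62, 22, 19, 57, 262], [30, 35, 38, 24, 682], [80, 48, 9, 69, 187], [43, 62, 10, 8, 66], [4, 70, 32, 44, 437], [15, 77, 21, 21, 365], [51, 81, 28, 18, 348]] [[17.0, 8.655555555555555], [32.40783615316118, 51.983971504897596], [70.27058823529411, 32.01176470588236], [74.02671755725191, 51.36259541984733], [48.04838709677419, 45.894428152492665], [83.87700534759358, 78.72727272727273], [47.04545454545455, 65.25757575757575], [12.05491990846682, 97.55606407322655], [24.687671232876713, 86.62739726027397], [64.066091954023, 89.07758620689656]]
```

```bash
python3 -m handwheel '[0,0,20,0,0,0,0.8, 0,0,25,0,0,0,0.8, 0,0,25,0,0,0,0.8, 0,0,20,0,0,0,0.8, 0,0,10,0,0,0,0.8, 0,0,0,0,0,0,0.6, 0,0,0,0,0,0,0.45, 0,0,0,0,0,0,0.32, 0,0,0,0,0,0,0.32, 0,0,0,0,0,0,0.32]' 20
python3 -c "
from h import *
plan(.5835,.3605,.198,111.6)"
python3 -m handwheel '[0,0,0,0,0,0,0, 0,0,0,0,0,0,0, 0,0,0,0,0,0,0, 0,0,0,0,0,0,0]' 20
```

```text
clock: 28.3
position: [0.5852, 0.3617, 0.2024]
ee_rot: [3.138, -0.0, 1.948]
wrist_force: [0.7, -0.4, 1.3]
gripper_width: 0.0277
grasp_force: 0.0
t28.3 pos [0.5852 0.3617 0.2024] yaw 111.6 w 0.0277 f 0.0 F [ 0.7 -0.4  1.3]
 shift-first mm [-0.5 -2.1  4.4] | turn deg [ 0.2 -0.  -0. ] | turn-first mm [-0.5 -2.1  4.4]
clock: 28.63
position: [0.5854, 0.3618, 0.2022]
ee_rot: [3.138, -0.001, 1.948]
wrist_force: [1.4, 0.7, 4.3]
gripper_width: 0.0186
grasp_force: 19.7
```

The handle is gripped (18.6 mm). I'll swing it 94° counter-clockwise about the pivot.

```bash
python3 -m handwheel '[-0.1,-8.3,0,0,0,-2,0, -0.6,-16.6,0,0,0,-4,0, -0.6,-16.6,0,0,0,-4,0, -0.6,-16.6,0,0,0,-4,0, -0.6,-16.6,0,0,0,-4,0, -0.6,-16.6,0,0,0,-4,0, -0.6,-16.6,0,0,0,-4,0, -0.6,-16.6,0,0,0,-4,0]'
python3 -m handwheel '[-0.6,-16.6,0,0,0,-4,0, -0.6,-16.6,0,0,0,-4,0, -0.6,-16.6,0,0,0,-4,0, -0.6,-16.6,0,0,0,-4,0, -0.6,-16.6,0,0,0,-4,0, -0.6,-16.6,0,0,0,-4,0, -0.6,-16.6,0,0,0,-4,0, -0.6,-16.6,0,0,0,-4,0]'
python3 -c "
from h import *
plan(.4543,.0415,.202,205)
p=get_state()['position'];print(np.hypot(p[0]-.67,p[1]-.142),np.degrees(np.arctan2(p[1]-.142,p[0]-.67)))"
```

```text
clock: 29.3
position: [0.4871, 0.288, 0.2022]
ee_rot: [3.136, 0.003, 2.475]
wrist_force: [4.6, 0.0, 5.4]
gripper_width: 0.0181
grasp_force: 19.8
clock: 29.97
position: [0.4389, 0.1666, 0.2023]
ee_rot: [3.138, 0.009, 3.034]
wrist_force: [7.7, 2.6, 0.6]
gripper_width: 0.0181
grasp_force: 19.6
t30.0 pos [0.4389 0.1666 0.2023] yaw 173.8 w 0.0181 f 19.6 F [7.7 2.6 0.6]
 shift-first mm [-2.880e+01 -1.227e+02  1.000e-01] | turn deg [  0.1   0.6 -31.2] | turn-first mm [  38.9 -119.9    0.3]
0.23240963654151828 173.91797780823197
```

```bash
python3 -m handwheel '[-1.6,-16.6,0,0,0,-4,0, -1.3,-16.6,0,0,0,-4,0, -0.9,-16.6,0,0,0,-4,0, -0.6,-16.6,0,0,0,-4,0, -0.6,-16.6,0,0,0,-4,0, -0.6,-16.6,0,0,0,-4,0, -0.3,-12.4,0,0,0,-3,0, -0.2,-8,0,0,0,-2,0, 0,0,0,0,0,0,0, 0,0,0,0,0,0,0]'
python3 -c "
from h import *
plan(.458,.045,.202,204)
s=camera('side')
cv2.imwrite('pics/s10.png',cv2.resize(s['color'][100:330,180:400],None,fx=2.6,fy=2.6,interpolation=cv2.INTER_CUBIC))"
```

```text
clock: 30.8
position: [0.4584, 0.0485, 0.2023]
ee_rot: [-3.139, 0.009, -2.748]
wrist_force: [6.3, 2.8, 3.2]
gripper_width: 0.019
grasp_force: 19.7
t30.8 pos [0.4584 0.0485 0.2023] yaw -157.4 w 0.0190 f 19.7 F [6.3 2.8 3.2]
 shift-first mm [ 1.7 -3.1  0.3] | turn deg [-0.2  0.5 -1.4] | turn-first mm [ 1.8 -3.   0.3]
```

```bash
python3 -m handwheel '[0,-3,0,0,0,0,0, 0,0,0,0,0,0,0.3, 0,0,0,0,0,0,0.5, 0,0,0,0,0,0,0.6, 0,0,-10,0,0,0,0.6, 0,0,-25,0,0,0,0.6, 0,0,-35,0,0,0,0.6, 0,0,-35,0,0,0,0.6, 0,0,-20,0,0,0,0.6, 0,0,0,0,0,0,0.6]'
python3 -m handwheel '[30,-15,0,0,0,0,0.6, 30,-25,0,0,0,0,0.6, 0,-35,0,0,0,0,0.6, 0,-35,0,0,0,0,0.6, 0,-35,0,0,0,0,0.6, 0,-35,0,0,0,0,0.6, 0,-35,0,0,0,0,0.6, 0,-35,0,0,0,0,0.6, 0,-35,0,0,0,0,0.6, 0,0,0,0,0,0,0.6]'
python3 - <<'E'
from h import *
plan(.458,.045,.202,204)
s=camera("side");t=camera("top")
a=cv2.resize(s["color"][140:320,200:350],None,fx=3,fy=3,interpolation=cv2.INTER_CUBIC)
b=cv2.resize(t["color"][190:350,225:345],None,fx=2.8,fy=2.8,interpolation=cv2.INTER_CUBIC);b=cv2.copyMakeBorder(b,0,540-b.shape[0],0,0,cv2.BORDER_CONSTANT)
cv2.imwrite("pics/s11.png",np.hstack([a,b]))
print("centre px",proj(t,[[.5175,.071,.044],[.5175,.071,.182]]).round(1).tolist())
E
```

```text
clock: 31.68
position: [0.4584, 0.0457, 0.3316]
ee_rot: [-3.137, 0.01, -2.747]
wrist_force: [1.2, -0.8, -0.0]
gripper_width: 0.0511
grasp_force: 0.0
clock: 32.52
position: [0.5104, -0.2456, 0.3235]
ee_rot: [-3.14, -0.002, -2.751]
wrist_force: [0.3, 0.4, 0.0]
gripper_width: 0.0512
grasp_force: 0.0
t32.5 pos [ 0.5104 -0.2456  0.3235] yaw -157.6 w 0.0512 f 0.0 F [0.3 0.4 0. ]
 shift-first mm [-62.4 288.9 120.9] | turn deg [-0.1 -0.1 -1.6] | turn-first mm [-70.3 286.8 121.5]
centre px [[287.5, 286.8], [286.5, 280.8]]
```

View pics/s11.png

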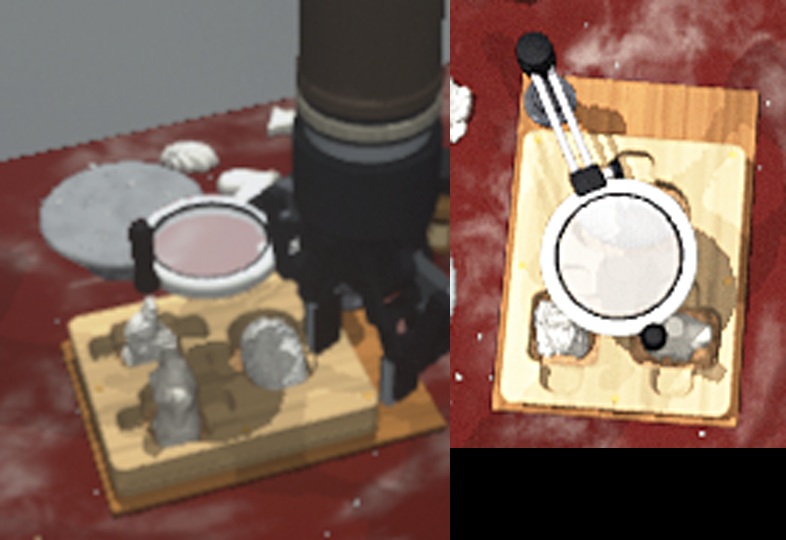

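The ring centre is at pixel (285.4, 281.8), against (286.5, 280.8) for the tray middle, about 3 mm off. All three casts stand in their pockets and the arm is clear.

```bash
python3 -c "
from station import workorder
print(workorder.sign_off())"
```

```text
the job is handed in; nothing more can be done
None
```

The cocoon, rabbit and torso were lowered into their own pockets and released, the lens was swung to within about 3 mm of the tray's middle, and I handed the job in at about 32.5 s; sign-off gave no verdict.

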